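Wedge the catch, swing the lid, take out the cast

TASK

Prop the grey box's sprung catch back by pushing the thick wooden wedge, nose first, in between the fence and the catch's roller, and leave it holding there by itself. Then push the lid near its free front corner so that it pivots on its pin to fully open, and leave it open. Lift the stone cast out and stand it gently, without dropping it, in the middle of the empty cork pad on the steel tray, leaving the cast already on the tray alone.

Things in the scene. Friction and masses are not known exactly. Their poses are not given: they have to be found in the camera images.
- box: Fixed open grey box, 104 (x) x 164 (y) x 48 mm high, walls and floor 6 mm thick. Origin on the table under it: the box spans x -52 to 52, y -72 to 92 from there. x points away from the robot (front to back), y to its left. All positions in the box frame below are from this origin. Beside its right (-y) wall stands the catch assembly.
- catch (a joint): Sprung steel catch sliding on the guide rods in the box's -y: 0 = home (bars the lid), up to 0.016 m pushed back. Spring 2.5 N at home, 5.5 N at 12 mm. At home its carriage fills box x 8 to 52, y -171 to -149, to 52 mm up. Its tongue (x 38 to 52, z 50 to 62) reaches to y -78 and blocks the lid's lug, which ends at y -88. The lid is free above about 9 mm; the thick wedge gives about 12.
- roller (a point): Axis of the catch's upright steel roller (radius 5 mm, z 3 to 37 mm) on the carriage face that looks at the fence; point 15 mm above the table, moves with the catch. At home at box x 16, y -144 mm, leaving 19 mm free between fence and roller.
- gap (a point): Fixed point at box x 16, y -135.5, z 15 mm: on the centre line of the fully inserted thick wedge (its side then lies along the fence's face), level with the roller. The wedge goes in along the box's +x, nose first, lying on the table; about 10 N are needed.
- lid (a joint): Flat aluminium lid, 104 x 164 x 16 mm, underside 49 mm above the table, top 65. It swings level about the pin: 0 = closed, anticlockwise seen from above up to its stop at 1.9 rad, where it lies left of the box. Stays where left (friction about 0.1 N m). A lug sticks out of its right edge (box x 20 to 36, to y -88, closed). A finger pushing its edge must stay above the walls (48 mm).
- lid_corner (a point): Top of the lid's free front corner (box x -52, y -72 mm when closed, 65 mm up); moves with the lid. The edge from here to the pin's end is 164 mm long and is the one to push on.
- wedge: The thick wooden wedge, loose, lying on the table: 105 mm long (x), 30 mm high, 31 mm thick (y). Origin at the centre of its underside; from x -52.5 to +7.5 it is a plain 31 mm wide block, from there it tapers on both sides to a 3 mm nose at x +52.5. About 55 g.
- thin_wedge: A second wooden wedge of the same length and height, only 14 mm thick: too thin to move the catch, not needed. Loose. Origin and axes as the thick one. The two can lie in either of two places.
- cast: Loose stone dental cast inside the box (hidden by the lid at first): flat base 46 mm (x, front to back) x 60 mm (y) x 26 mm high with an arch of teeth on top, 37 mm high in all. Origin at the centre of its underside. The base's back is flat at x -23; at the front the flat face at x +23 runs over y -19 to +19. About 140 g. In the box its x lies roughly along the box's y.
- tray: Fixed steel tray, 180 (x) x 94 (y) mm, floor 4 mm, rim 10 mm high; origin at the centre of its underside. Two places, centred at x -43 and x +43 mm: one carries the cork pad, the other the other cast.
- pad: Cork pad, fixed, on the tray: 70 (x) x 78 (y) x 3 mm, its underside on the tray's floor (4 mm up), so its top is 7 mm above the table; origin at the centre of its underside. Same heading as the tray.
- other_cast: A second cast like the first, loose, standing on the tray's other place; leave it alone.
- fence (a point): Middle of the outer face of the fixed aluminium fence beside the box (box x 31, y -120, z 22). The fence fills box x 2 to 60, y -120 to -108, 44 mm high. Beyond it two guide rods (radius 3 mm) cross along y at x 18 and 44, 40 mm up, to a fixed post at y -217 to -205, x 8 to 52, 50 mm high. Between fence and catch the table is bare, 37 mm free under the rods.
- pin (a point): Lid's upright pivot pin at the box's front left corner (box x -44, y +84), at the height of the lid's top, 65 mm; its 20 mm wide head stands 4 mm above the lid.
Things that resemble listed ones, but are neither listed nor needed, are in the scene too. What is shaped like the wedge but green is not meant.

How it is judged:
On the way, in this order (a step that is already met when the one before it is completed fails the run):
1. the thick wedge alone props the catch back (value of joint catch above 0.0095 m and horizontal distance between wedge and gap below 0.05 m and contact force between the fingers and wedge below 0.1 N and contact force between the fingers and box below 0.1 N), for 0.2 s.
2. the lid is swung fully open (over 1.65 rad) with the catch still propped (value of joint lid above 1.65 rad and value of joint catch above 0.0095 m), for 0.2 s.
3. the cast is lifted out of the box (height (world z) of cast above 0.05 m), for 0.1 s.
At the end, for the whole second after the job is handed in: The cast stands upright and still on the cork pad, its centre within 15 mm of the pad's; the lid is open by more than 1.65 rad; the thick wedge is still in the gap (its origin within 50 mm of the gap point) and holds the catch back by more than 9.5 mm (all of step 2 and horizontal distance between cast and pad below 0.015 m and height (world z) of cast below 0.01 m and angle between cast's own z axis and vertical below 0.1 rad and linear speed of cast below 0.02 m/s and horizontal distance between wedge and gap below 0.05 m); the robot touches nothing.
It fails at once if the cast is dropped or thrown (faster than 0.45 m/s while no finger touches it) (linear speed of cast above 0.45 m/s and contact force between the fingers and cast below 0.02 N).
It fails at once if the other cast is shifted by more than 15 mm (distance of other_cast from where it was at the start of the episode above 0.015 m).
It also fails if it takes over 67 s, if anything falls off the work surface, if the arm or the gripper's body presses on something with over 40 N, if the wrist force passes 120 N, or if a joint passes its speed limit or range.

ROBOT

A 7-joint arm with a two-finger parallel gripper is mounted at the origin on the work surface. World frame = base frame: x ahead of the robot, y to its left, z up, the work surface at z = 0. Lengths are in m, angles in rad, forces in N, time in s.
With the tool pointing down it reaches from about 0.425 to 0.925 m from the base axis. Payload 6.8 kg.
Tool frame: the origin (TCP) lies on the front face of the gripper's body, between the roots of the fingers; the fingertips stand 73 mm ahead of it and the grasp point (between the pads) lies 54 mm ahead of it (tcp_to_tips is the distance from the TCP to the fingertips, in m); z points along the fingers, x is the direction in which the jaws open and shut, and the axes are right-handed (so a half turn about z gives the same grasp; the last joint's range is limited). The gripper opens to 85 mm and grips with 20 to 120 N. Pads are 22 mm wide; open, the fingers measure 114 mm over their backs; the gripper's body (76 mm by 85 mm) begins 54 mm behind the grasp point. The pads swing forward as they close: fully open they stand 13 mm farther back than shut.
Start: joints at [-1.371, 0.477, 0.022, 1.555, -0.011, 1.109, -0.083], TCP at [0.204, 0.643, 0.304] pointing down, gripper open.
Joint ranges: [-2.96, 2.96], [-0.34, 2.1], [-1.41, 1.46], [0.24, 2.44], [-1.37, 4.51], [0.17, 1.92], [-2.96, 2.96]. Speed limits (rad/s): [2.39, 2.39, 3.14, 3.14, 3.14, 3.14, 3.14].

INTERFACE

Orientations are given as a unit quaternion [w, x, y, z].
In Python, from station import get_obs, read_camera, hand_in, look_for, silhouettes, tcp_to_tips gives the robot as it stands. The module is installed in compiled form; this text tells all that it offers.
- The arm moves only by the tool apply_moves, never from a script. Its argument "moves" is a list of rows, each a list of 3 entries, a list of its own where there are three numbers: the shift along the tool's x, y, z in units of 25 mm (1.0 is 25 mm), then the turn, a rotation vector about the tool's x, y, z in units of 10 degrees (1.0 is 10 degrees), then the gripper's target within -1 to 1 (fully open at 1, half-way at 0, shut at -1). In form: [[[dx, dy, dz], [rx, ry, rz], jaw], ...]. A call has 1 to 20 rows; each row is the pose to reach, as a shift and turn from the pose commanded when the call began, along the tool's axes at that moment; what a row does not reach only later rows make up. A row lasts 1/8 s, in which the tool goes at most 62.5 mm and 10.7 degrees, less where a joint would pass 70% of its speed; a pose out of reach is approached as far as the arm can. A call with a gripper value outside its range is refused whole. The fingers move at their own pace and stop on an object; "force" is the grip in N (left out, the last holds). Time passes only in rows, so rows that repeat a pose let the fingers close. It gives the time, the measured TCP pose, the force and the opening at its end, in the units of the state.
- get_obs(): the state, without advancing time (a new reading comes with each control period).
- read_camera(name): name is "scene" or "side" or "wrist"; returns a dict with "color" (420x560x3 uint8, red, green, blue), "mtx" (3x3 intrinsics, pixels), "eye" and "rotation" of the camera in the world; the wrist camera has in their place "hand_eye" (4x4, takes a point from camera to tool coordinates, whose origin is the TCP and whose axes are the tool frame's). Camera axes: x right, y up, looking along -z (the intrinsics and any distortion apply to the point x, -y, -z); pixel columns grow to the right and rows downward; lengths in m; the calibration is good to about 2 mm. A picture is of the moment at which its call begins: read the wrist's pose just before it. There is no depth.
- hand_in(): hands the job in, once; it reports no verdict.
Trained networks look in the newest picture that a camera, given by its name, has taken for a name from the list of things; names that differ only in an ending like _2 or _b are one class to them, and where a whole thing is asked for, a point or a joint stands for the part that bears it (a point fixed in the world has none). Each returns a list of dicts, best first, with "conf" (0 to 1); they miss things now and then, are a little off and sometimes report something else, mostly with a low value. They report only what shows in the picture. A call takes as long as a camera call. They do not tell look-alikes from the thing itself.
- look_for(camera, query): "pixel" ([row, column] in pixels, amid what is visible of it).
- silhouettes(camera, query): "mask" (420x560 bool, what is visible of it) and "pixel" ([row, column] in pixels, amid what is visible of it).
The state is a dict: "t": time; "q": joint angles; "joint_vel": joint speeds; "joint_torque": joint torques, N m; "eef_pos": TCP position; "tool_rot": TCP orientation; "contact_force": force on the tool from outside, world axes, zero at the start; "torque": the same for the moment, N m; "gripper_width": opening from 0.0 (shut) to 1.0 (fully open).
Only numpy, scipy, OpenCV 4.12 (cv2) and the standard library are available. Lean on these libraries where they do the work, as an engineer would, in place of code of your own. Each camera call takes 0.05 s, during which the arm holds its last target.

## Working session

There is one attempt and no reset: what is moved stays moved. The work goes in short steps, Python scripts to look and compute and a tool call to move; the robot and the scene stay as the last step left them, time stands still between calls to the robot, and variables do not carry over. Pictures are saved under pics/ and viewed, and the job is handed in when it is done.

Besides the shell and the picture viewer there is one more tool, called after "Call:" in YAML: its name, and indented under it one key for each argument. apply_moves: Moves the arm, as the interface text tells. Its arguments: {"type":"object","properties":{"moves":{"type":"array"},"force":{"type":"number"}},"required":["moves"]}

```bash
mkdir -p pics; ls
cat > h.py <<'E'
import numpy as np, cv2
from station import *
def save(cam,name):
    r=read_camera(cam); cv2.imwrite(f'pics/{name}.png',r['color'][:,:,::-1]); return r
E
python3 - <<'E'
from h import *
o=get_obs(); print(o)
for c in ['scene','side','wrist']:
    r=save(c,c+'0'); print(c,{k:np.round(v,4).tolist() for k,v in r.items() if k!='color'})
    for q in ['box','catch','roller','lid','lid_corner','wedge','thin_wedge','tray','pad','other_cast','fence','pin']:
        print(q,[(np.round(d['pixel']).tolist(),round(d['conf'],2)) for d in look_for(c,q)][:4])
E
```

```text
pics
{'t': 0.0, 'q': array([-1.3711248 ,  0.47779232,  0.0223545 ,  1.55645724, -0.01149548,
        1.10929434, -0.0831194 ]), 'joint_vel': array([ 0.00071451, -0.00207576, -0.00073699,  0.00041774,  0.00033324,
        0.00084203, -0.00127083]), 'joint_torque': array([ 7.37883929e-04, -5.96437311e+01,  1.60761729e+00, -2.81200576e+01,
        1.23029601e-02,  9.27430432e-03, -1.86153744e-05]), 'eef_pos': array([0.2043561 , 0.64283827, 0.30292866]), 'tool_rot': array([ 5.95352365e-04,  8.07137874e-01,  5.90362281e-01, -6.90101891e-04]), 'contact_force': array([ 0.20376851, -0.2947064 ,  0.29242607]), 'torque': array([-0.03291065,  0.016646  , -0.04288998]), 'gripper_width': 1.0036649138198261}
scene {'mtx': [[444.7989, 0.0, 276.5617], [0.0, 444.7989, 211.534], [0.0, 0.0, 1.0]], 'eye': [1.124, 0.235, 0.8099], 'rotation': [0.4783, 0.1975, 0.31, 0.7976]}
box []
catch [([263.0, 267.0], 0.78)]
roller [([266.0, 268.0], 0.7)]
lid [([272.0, 341.0], 0.89), ([211.0, 167.0], 0.39)]
lid_corner [([275.0, 342.0], 0.68)]
wedge [([156.0, 225.0], 0.87), ([189.0, 243.0], 0.85)]
thin_wedge [([246.0, 3
[... 449 characters left out ...]
2)]
lid [([272.0, 234.0], 0.63)]
lid_corner [([271.0, 231.0], 0.72)]
wedge [([180.0, 307.0], 0.65)]
thin_wedge [([315.0, 313.0], 0.98)]
tray [([158.0, 279.0], 0.77), ([315.0, 311.0], 0.54)]
pad [([149.0, 262.0], 0.78)]
other_cast [([146.0, 296.0], 0.84), ([272.0, 232.0], 0.55), ([216.0, 229.0], 0.26)]
fence [([272.0, 229.0], 0.98)]
pin [([273.0, 231.0], 0.81)]
wrist {'mtx': [[352.1128, 0.0, 276.5415], [0.0, 352.1128, 210.3322], [0.0, 0.0, 1.0]], 'hand_eye': [[1.0, 0.0009, 0.0003, 0.0018], [0.001, -0.9633, -0.2684, -0.0681], [0.0, 0.2684, -0.9633, -0.0701], [0.0, 0.0, 0.0, 1.0]]}
box []
catch []
roller []
lid []
lid_corner []
wedge []
thin_wedge []
tray []
pad []
other_cast []
fence []
pin []
```

View pics/scene0.png

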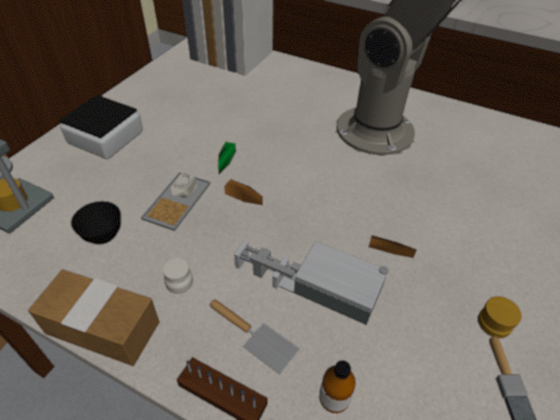

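View pics/side0.png

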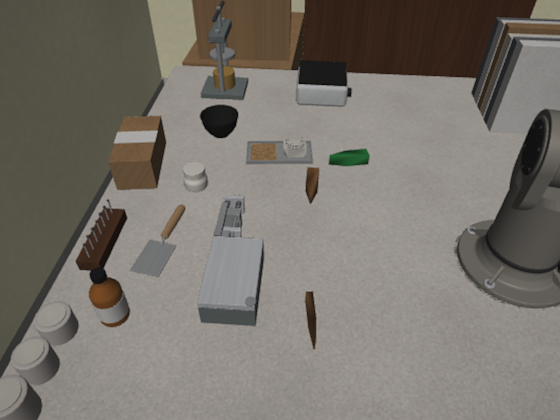

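View pics/wrist0.png

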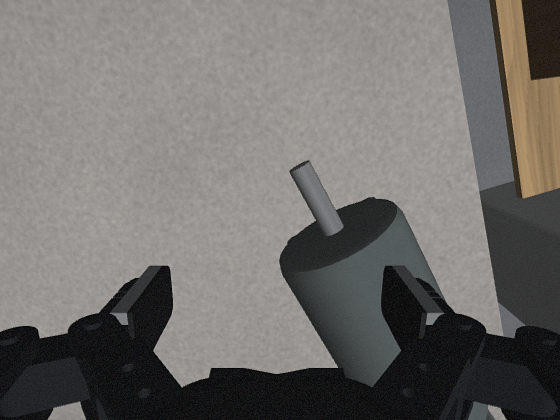

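The scene view shows the box with its lid (row 280, col 340), the catch to its left at (263,265), the thick wedge at (191,243), and the thin one at (246,391). The tray is at (200,177), with the pad at its near-left end and the other cast at its far end. The green decoy is at (156,226). Next I'll turn pixels into positions.

```bash
cat >> h.py <<'E'
from scipy.spatial.transform import Rotation as R
def campose(r,obs=None):
    if 'eye' in r:
        q=r['rotation']; 
        q=np.asarray(q)
        M=q if q.shape==(3,3) else R.from_quat(q[[1,2,3,0]]).as_matrix()
        return M,np.asarray(r['eye'])
    H=r['hand_eye']; q=obs['tool_rot']; T=R.from_quat(q[[1,2,3,0]]).as_matrix()
    return T@H[:3,:3], obs['eef_pos']+T@H[:3,3]
def ray(r,px,z,obs=None):
    M,e=campose(r,obs); row,col=px; K=r['mtx']
    d=M@np.array([(col-K[0,2])/K[0,0],-(row-K[1,2])/K[1,1],-1.])
    return e+d*(z-e[2])/d[2]
def proj(r,P,obs=None):
    M,e=campose(r,obs); c=(np.atleast_2d(P)-e)@M; K=r['mtx']
    return np.c_[K[1,2]-K[1,1]*c[:,1]/-c[:,2], K[0,2]+K[0,0]*c[:,0]/-c[:,2]]
E
python3 - <<'E'
from h import *
for c in ['scene','side']:
    r=read_camera(c)
    cv2.imwrite(f'pics/{c}_z.png',cv2.resize(r['color'][130:350,140:440] if c=='scene' else r['color'][120:370,180:400],None,fx=2.6 if c=='scene' else 2.4,fy=2.6 if c=='scene' else 2.4,interpolation=cv2.INTER_CUBIC)[:,:,::-1])
    for q,z in [('lid',.06),('wedge',.015),('thin_wedge',.015),('pad',.007),('tray',.005),('other_cast',.02),('catch',.04),('green_x',0)][:7]:
        for d in silhouettes(c,q)[:3]:
            m=d['mask']; print(c,q,round(d['conf'],2),np.round(d['pixel']),m.sum(),np.round(ray(r,d['pixel'],z),3))
E
```

```text
scene lid 0.66 [272. 343.] 3677 [0.58  0.119 0.06 ]
scene wedge 0.87 [155. 224.] 368 [ 0.337 -0.327  0.015]
scene wedge 0.63 [192. 244.] 637 [ 0.437 -0.202  0.015]
scene thin_wedge 0.96 [249. 388.] 613 [0.439 0.179 0.015]
scene pad 0.97 [212. 169.] 643 [ 0.579 -0.333  0.007]
scene tray 0.74 [210. 165.] 688 [ 0.578 -0.347  0.005]
scene tray 0.55 [201. 174.] 798 [ 0.541 -0.347  0.005]
scene tray 0.47 [184. 182.] 462 [ 0.48  -0.366  0.005]
scene other_cast 0.61 [183. 183.] 421 [ 0.489 -0.353  0.02 ]
scene catch 0.97 [264. 264.] 610 [ 0.627 -0.039  0.04 ]
side lid 0.91 [274. 234.] 3863 [0.58  0.128 0.06 ]
side wedge 0.95 [157. 351.] 553 [ 0.334 -0.324  0.015]
side wedge 0.75 [183. 308.] 354 [ 0.446 -0.207  0.015]
side thin_wedge 0.59 [315. 315.] 415 [0.422 0.177 0.015]
side pad 0.95 [150. 262.] 416 [ 0.577 -0.346  0.007]
side pad 0.32 [145. 296.] 399 [ 0.485 -0.378  0.007]
side tray 0.6 [158. 279.] 905 [ 0.528 -0.318  0.005]
side other_cast 0.93 [146. 298.] 401 [ 0.481 -0.353  0.02 ]
side catch 0.92 [219. 227.] 466 [ 0.622 -0.038  0.04 ]
```

View pics/scene_z.png

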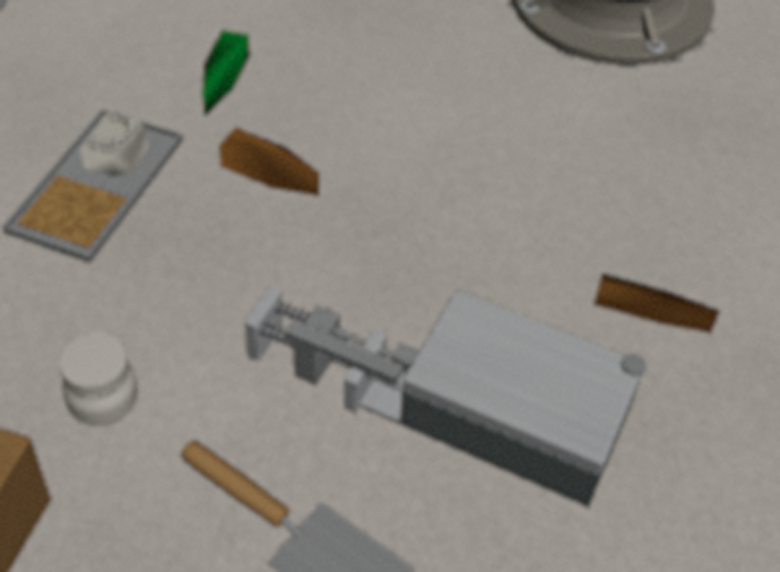

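View pics/side_z.png

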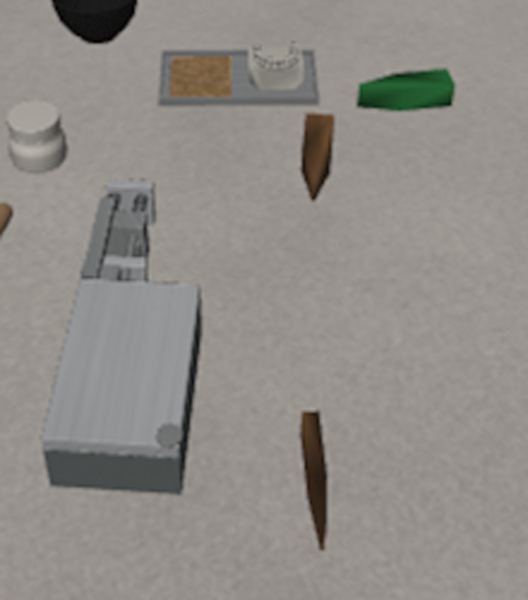

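```bash
cat >> h.py <<'E'
from scipy.optimize import minimize
def prism(poly,z0,z1):
    p=np.asarray(poly,float); return np.r_[np.c_[p,np.full(len(p),z0)],np.c_[p,np.full(len(p),z1)]]
LID=prism([(-.052,-.072),(.052,-.072),(.052,.092),(-.052,.092)],.049,.065)
def WEDGE(t): return prism([(-.0525,-t/2),(.0075,-t/2),(.0525,-.0015),(.0525,.0015),(.0075,t/2),(-.0525,t/2)],0,.030)
TRAY=prism([(-.09,-.047),(.09,-.047),(.09,.047),(-.09,.047)],0,.010)
PAD=prism([(-.035,-.039),(.035,-.039),(.035,.039),(-.035,.039)],.004,.007)
CAST=prism([(-.023,-.03),(.010,-.03),(.023,-.019),(.023,.019),(.010,.03),(-.023,.03)],0,.026)
def place(pts,x,y,a,z=0):
    c,s=np.cos(a),np.sin(a); P=np.array(pts,float)
    return np.c_[x+c*P[:,0]-s*P[:,1],y+s*P[:,0]+c*P[:,1],P[:,2]+z]
def hullmask(r,P,obs=None,S=4):
    uv=proj(r,P,obs)[:,::-1]; h=cv2.convexHull((((uv+.5)*S-.5)*16).round().astype(np.int32))
    m=np.zeros((420*S,560*S),np.uint8); cv2.fillConvexPoly(m,h,255,shift=4)
    return cv2.resize(m,(560,420),interpolation=cv2.INTER_AREA)/255.
def fit(pts,x0,views,z=0):
    def cost(p):
        s=0
        for r,m,o in views:
            h=hullmask(r,place(pts,*p,z),o); s+=1-np.minimum(h,m).sum()/np.maximum(h,m).sum()
        return s/len(views)
    x0=np.array(x0,float); best=None
    for da in (0,):
        sim=np.array([x0,x0+[.02,0,0],x0+[0,.02,0],x0+[0,0,.2]])
        b=minimize(cost,x0,method='Nelder-Mead',options=dict(initial_simplex=sim,xatol=1e-4,fatol=1e-4,maxiter=150))
        if best is None or b.fun<best.fun: best=b
    return best.x,best.fun
def draw(img,r,P,col=(0,255,0),obs=None,S=1,off=(0,0)):
    n=len(P)//2; uv=((proj(r,P,obs)[:,::-1]-np.array(off)[::-1])*S).round().astype(int)
    cv2.polylines(img,[uv[:n]],True,col,1); cv2.polylines(img,[uv[n:]],True,col,1)
E
cat > fit1.py <<'E'
from h import *
rs={c:read_camera(c) for c in ['scene','side']}
def masks(q,near):
    out=[]
    for c,r in rs.items():
        if c=='side': read_camera(c)
        else: read_camera(c)
        L=silhouettes(c,q)
        L=[d for d in L if np.hypot(*(ray(r,d['pixel'],.02)[:2]-near))<.09]
        if L: out.append((r,L[0]['mask'].astype(float),None)); print(q,c,L[0]['conf'],L[0]['mask'].sum())
    return out
res={}
for n,q,pts,x0,z in [('lid','lid',LID,(.58,.115,-.1),0),('wedge','wedge',WEDGE(.031),(.44,-.205,1.6),0),('pad','pad',PAD,(.578,-.34,0),0),('tray','tray',TRAY,(.535,-.345,0),0)]:
    v=masks(q,np.array(x0[:2])); res[n]=fit(pts,x0,v,z); print(n,np.round(res[n][0],4),round(res[n][1],3))
for c,r in rs.items():
    o,S=((130,140),2.6) if c=='scene' else ((120,180),2.4)
    im=cv2.resize(r['color'][o[0]:o[0]+230,o[1]:o[1]+300],None,fx=S,fy=S,interpolation=cv2.INTER_CUBIC)[:,:,::-1].copy()
    for n,pts in [('lid',LID),('wedge',WEDGE(.031)),('pad',PAD),('tray',TRAY)]: draw(im,r,place(pts,*res[n][0]),S=S,off=o)
    cv2.imwrite(f'pics/{c}_fit.png',im)
E
python3 fit1.py
```

```text
lid scene 0.75 3754
lid side 0.74 3882
lid [0.5854 0.1069 0.0071] 0.064
wedge scene 0.72 592
wedge side 0.91 380
wedge [ 0.4375 -0.2021  1.5787] 0.112
pad scene 0.61 649
pad [ 0.5759 -0.3391  0.0847] 0.087
tray scene 0.77 1099
tray side 0.91 672
tray [ 0.5333 -0.3442  0.0866] 0.553
```

View pics/scene_fit.png

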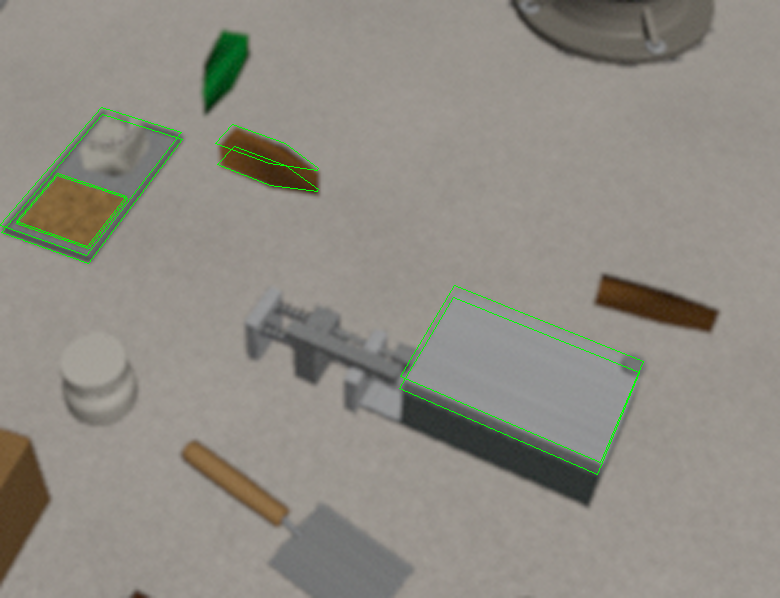

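View pics/side_fit.png

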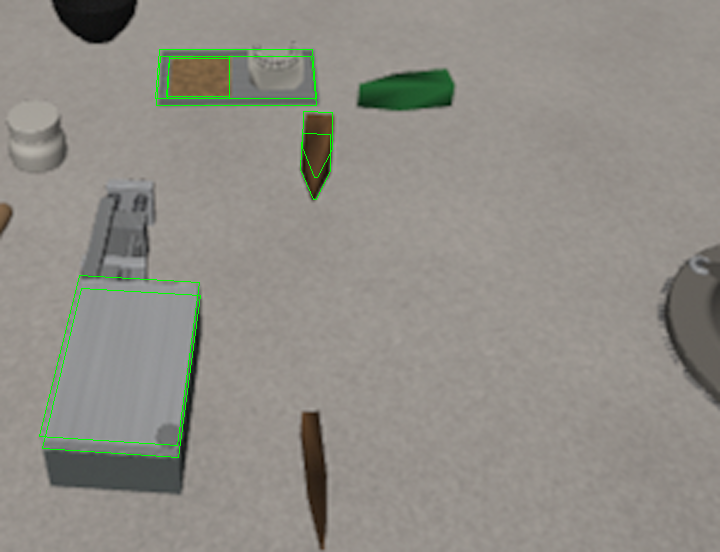

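```bash
cat >> h.py <<'E'
def to_move(pos,yaw,o=None):
    """world TCP pos + yaw of tool x (tool down) -> row entries"""
    o=o or get_obs(); q=o['tool_rot']; T=R.from_quat(q[[1,2,3,0]]).as_matrix()
    G=np.array([[np.cos(yaw),np.sin(yaw),0],[np.sin(yaw),-np.cos(yaw),0],[0,0,-1]])
    d=T.T@(np.asarray(pos)-o['eef_pos'])/.025; w=np.degrees(R.from_matrix(T.T@G).as_rotvec())/10
    print('pos',pos,'row',np.round(d,2).tolist(),np.round(w,2).tolist())
E
python3 - <<'E'
from h import *
to_move([.5,.25,.28],np.radians(30))
to_move([.44,-.15,.25],0)
E
```

```text
pos [0.5, 0.25, 0.28] row [-11.41, 16.03, 0.96] [-0.0, -0.0, 4.24]
pos [0.44, -0.15, 0.25] row [-27.39, 18.59, 2.15] [-0.0, -0.0, 7.24]
```

Call:
apply_moves:
  moves:
    - [[-2,3,0.2],[0,0,0.8],1]
    - [[-4,6,0.4],[0,0,1.5],1]
    - [[-6.5,8.5,0.6],[0,0,2.3],1]
    - [[-8,11,0.8],[0,0,3],1]
    - [[-10,13.5,1],[0,0,3.8],1]
    - [[-11.4,16,1],[0,0,4.3],1]
    - [[-14,16.5,1],[0,0,5],1]
    - [[-17,17,1.3],[0,0,5.5],1]
    - [[-19.5,17.5,1.5],[0,0,6],1]
    - [[-22,18,1.8],[0,0,6.5],1]
    - [[-24.5,18.3,2],[0,0,7],1]
    - [[-27,18.6,2.15],[0,0,7.24],1]
    - [[-29.3,19.2,2.15],[0,0,7.24],1]
    - [[-29.3,19.2,2.15],[0,0,7.24],1]
    - [[-29.3,19.2,2.15],[0,0,7.24],1]
    - [[-29.3,19.2,2.15],[0,0,7.24],1]

```text
t: 5.65
eef_pos: [0.4389, -0.2044, 0.2505]
tool_rot: [0.001, 1.0, -0.004, 0.0]
contact_force: [1.5, 0.5, 0.5]
gripper_width: 1.0
```

```bash
cat > lookw.py <<'E'
from h import *
import sys
o=get_obs(); r=save('wrist',sys.argv[1]); 
print(np.round(o['eef_pos'],4),np.round(o['q'],2),'yaw',round(float(np.degrees(np.arctan2(*(R.from_quat(o['tool_rot'][[1,2,3,0]]).as_matrix()[[1,0],0]))),2),o['t'],np.round(o['contact_force'],1))
np.save('/tmp/last.npy',{'o':o,'r':r},allow_pickle=True)
E
python3 lookw.py w1
```

```text
File "lookw.py", line 4
    print(np.round(o['eef_pos'],4),np.round(o['q'],2),'yaw',round(float(np.degrees(np.arctan2(*(R.from_quat(o['tool_rot'][[1,2,3,0]]).as_matrix()[[1,0],0]))),2),o['t'],np.round(o['contact_force'],1))
         ^
SyntaxError: '(' was never closed
```

```bash
cat > lookw.py <<'E'
from h import *
import sys
def look(name):
    o=get_obs(); r=save('wrist',name)
    T=R.from_quat(o['tool_rot'][[1,2,3,0]]).as_matrix()
    print(np.round(o['eef_pos'],4),np.round(o['q'],2),'yaw',round(np.degrees(np.arctan2(T[1,0],T[0,0])),2),'tz',np.round(T[:,2],3),'t',o['t'],np.round(o['contact_force'],1))
    return o,r
E
python3 - <<'E'
from lookw import *
o,r=look('w1')
for d in silhouettes('wrist','wedge')[:3]:
    print(d['conf'],d['pixel'],d['mask'].sum())
d=silhouettes('wrist','wedge')[0]
m=d['mask'].astype(float)
p,f=fit(WEDGE(.031),(.4375,-.202,1.58),[(r,m,o)]); print(np.round(p,4),f)
im=r['color'][:,:,::-1].copy(); draw(im,r,place(WEDGE(.031),*p),obs=o); cv2.imwrite('pics/w1f.png',im)
E
```

```text
[ 0.4389 -0.2044  0.2505] [-0.25  0.26  0.65  2.09 -0.21  0.85  0.52] yaw -0.47 tz [ 0.001 -0.002 -1.   ] t 5.65 [1.5 0.5 0.5]
0.97 [201.6, 275.9] 3677
0.79 [301.5, 196.7] 2105
0.44 [8.9, 493.3] 800
[ 0.4383 -0.1975  1.5455] 0.03661265077367126
```

View pics/w1f.png

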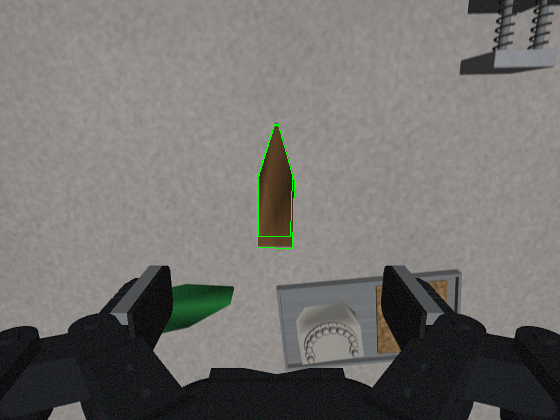

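Call:
apply_moves:
  moves:
    - [[-0.05,1.2,2],[0,0,0.1],1]
    - [[-0.05,1.2,4],[0,0,0.1],1]
    - [[-0.05,1.2,5.5],[0,0,0.1],1]
    - [[-0.05,1.2,6.5],[0,0,0.1],1]
    - [[-0.05,1.2,6.9],[0,0,0.1],1]
    - [[-0.05,1.2,6.9],[0,0,0.1],1]
    - [[-0.05,1.2,6.9],[0,0,0.1],-1]
    - [[-0.05,1.2,6.9],[0,0,0.1],-1]
    - [[-0.05,1.2,6.9],[0,0,0.1],-1]
    - [[-0.05,1.2,6.9],[0,0,0.1],-1]
    - [[-0.05,1.2,6.9],[0,0,0.1],-1]
    - [[-0.05,1.2,6.9],[0,0,0.1],-1]
  force: 50

```text
t: 7.3
eef_pos: [0.4392, -0.2303, 0.0784]
tool_rot: [-0.0, 1.0, -0.009, 0.001]
contact_force: [-1.2, 1.1, 5.5]
gripper_width: 0.35
```

Call:
apply_moves:
  moves:
    - [[0,0,-1],[0,0,0],-1]
    - [[0,0,-2.5],[0,0,0],-1]
    - [[0.4,-1,-4],[0,0,1],-1]
    - [[1,-2,-5.5],[0,0,2],-1]
    - [[1.5,-3,-6.9],[0,0,3],-1]
    - [[2,-4,-6.9],[0,0,4],-1]
    - [[2.5,-5,-6.9],[0,0,5],-1]
    - [[2.9,-6,-6.9],[0,0,6],-1]
    - [[3.2,-7,-6.9],[0,0,7],-1]
    - [[3.5,-7.5,-6.9],[0,0,8],-1]
    - [[3.6,-8,-6.9],[0,0,8.9],-1]
    - [[3.6,-8,-6.9],[0,0,8.9],-1]
    - [[3.6,-8,-6.9],[0,0,8.9],-1]
    - [[3.6,-8,-6.9],[0,0,8.9],-1]

```text
t: 9.05
eef_pos: [0.5321, -0.0327, 0.2503]
tool_rot: [0.0, -0.707, 0.707, 0.0]
contact_force: [-0.1, -0.6, -0.2]
gripper_width: 0.352
```

Run:
```python
from lookw import *
o,r=look('w2')
for q in ['catch','roller','fence','lid','lid_corner','wedge','box','pin']:
    print(q,[(np.round(d['pixel']).tolist(),round(d['conf'],2)) for d in look_for('wrist',q)][:3])
```

```text
[ 0.5321 -0.0327  0.2503] [-0.87  0.51  1.09  2.   -0.56  0.97 -1.07] yaw -90.02 tz [ 0.  0. -1.] t 9.05 [-0.1 -0.6 -0.2]
catch [([72.0, 289.0], 0.78)]
roller [([72.0, 287.0], 0.97)]
fence [([114.0, 131.0], 0.64)]
lid [([128.0, 92.0], 0.95)]
lid_corner [([128.0, 93.0], 0.78)]
wedge [([232.0, 273.0], 0.58)]
box [([111.0, 132.0], 0.79)]
pin [([111.0, 128.0], 0.82)]
```

View pics/w2.png

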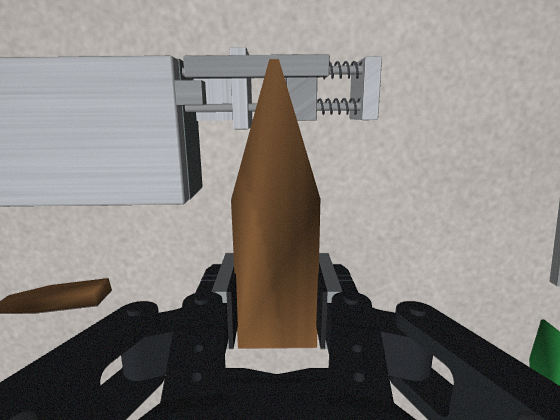

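```bash
cat >> h.py <<'E'
def rect(x0,x1,y0,y1,z0,z1): return prism([(x0/1e3,y0/1e3),(x1/1e3,y0/1e3),(x1/1e3,y1/1e3),(x0/1e3,y1/1e3)],z0/1e3,z1/1e3)
ASM=dict(lid=LID,box=rect(-52,52,-72,92,0,48),fence=rect(2,60,-120,-108,0,44),post=rect(8,52,-217,-205,0,50),tongue=rect(38,52,-171,-78,50,62),lug=rect(20,36,-88,-72,49,65))
E
cat > ov.py <<'E'
from lookw import *
import sys
def ov(r,o,p,name,crop,S,parts=ASM):
    r0,r1,c0,c1=crop
    im=cv2.resize(r['color'][r0:r1,c0:c1],None,fx=S,fy=S,interpolation=cv2.INTER_CUBIC)[:,:,::-1].copy()
    for i,(n,P) in enumerate(parts.items()):
        draw(im,r,place(P,*p),[(0,255,0),(255,0,0),(0,0,255),(0,255,255),(255,0,255),(255,255,0)][i%6],o,S,(r0,c0))
    cv2.imwrite(f'pics/{name}.png',im)
E
python3 - <<'E'
from ov import *
o,r=look('w2b')
import pickle; pickle.dump((o,r),open('/tmp/w2.pkl','wb'))
ov(r,o,(.5854,.1069,.0071),'w2o',(20,220,150,400),3)
E
```

```text
[ 0.5324 -0.0319  0.2501] [-0.87  0.51  1.09  2.   -0.56  0.97 -1.07] yaw -90.03 tz [ 0.  0. -1.] t 9.5 [ 0.8 -0.3 -0.1]
```

View pics/w2o.png

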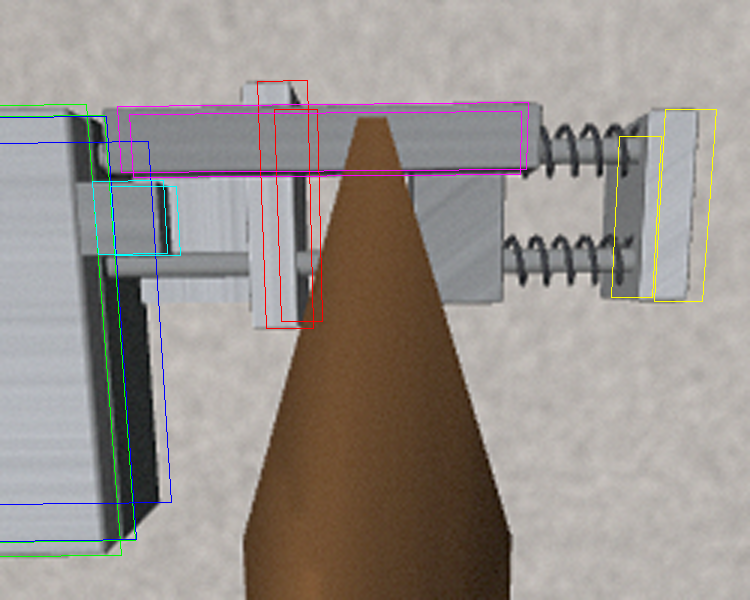

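Run:
```python
from ov import *
import pickle; o,r=pickle.load(open('/tmp/w2.pkl','rb'))
from scipy.optimize import least_squares
C=[((52,-217,50),(698,109)),((8,-217,50),(685,300)),((8,-205,50),(640,298)),((52,-205,50),(652,109)),((2,-108,44),(256,328)),((2,-120,44),(296,328)),((60,-108,44),(243,83)),((60,-120,44),(290,82)),((-52,-72,65),(107,553)),((-52,-72,0),(157,502)),((20,-88,65),(155,254)),((36,-88,65),(152,181))]
P=np.array([c[0] for c in C])/1e3; U=np.array([[(c[1][1]+.5)/3-.5+20,(c[1][0]+.5)/3-.5+150] for c in C])
f=lambda p:(proj(r,place(P,*p),o)-U).ravel()
s=least_squares(f,(.585,.11,0),loss='soft_l1'); print(np.round(s.x,4),np.degrees(s.x[2])); print(np.round(s.fun.reshape(-1,2),1).tolist())
ov(r,o,s.x,'w2p',(20,220,150,400),3)
b=s.x; g=place(np.array([[.016,-.1355,.015]]),*b); print('gap',g)
# wedge in hand
W=silhouettes('wrist','wedge')
for d in W[:2]: print(d['conf'],d['pixel'],d['mask'].sum())
```

```text
[0.5855 0.1106 0.0079] 0.4553190012239799
[[-0.1, 1.0], [0.2, 1.0], [1.0, -0.1], [0.0, -0.6], [0.2, -1.2], [0.0, 1.1], [-0.6, -0.3], [-0.5, 0.7], [0.8, 0.1], [0.1, 0.9], [-0.1, -1.0], [-0.3, -1.6]]
gap [[ 0.60256203 -0.02477656  0.015     ]]
0.9 [235.8, 275.6] 19082
0.71 [352.8, 549.1] 1407
```

View pics/w2p.png

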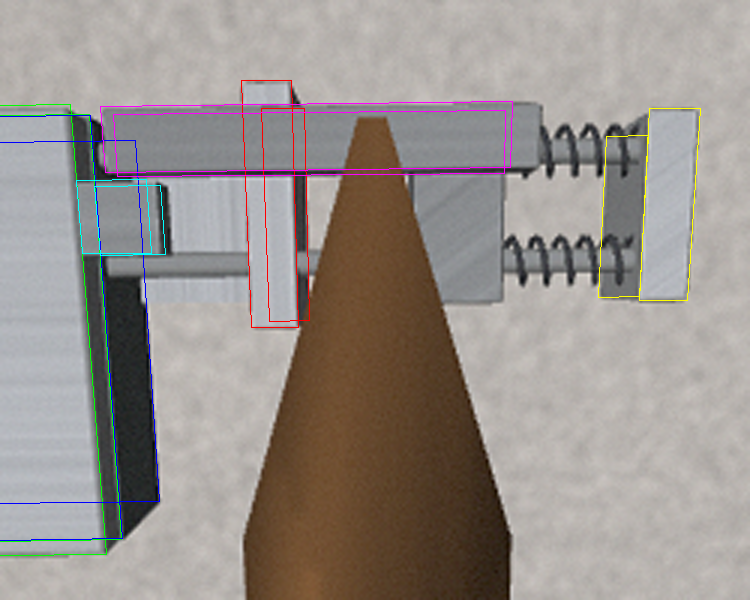

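Run:
```python
from ov import *
o,r=look('w3')
d=[d for d in silhouettes('wrist','wedge') if d['mask'].sum()>10000][0]
m=d['mask'].astype(float)
z=o['eef_pos'][2]-.0784
# compare only visible upper region (rows<250)
P0=WEDGE(.031)
def cost(p):
    h=hullmask(r,place(P0,*p,z),o); a,b=h[:255],m[:255]
    return 1-np.minimum(a,b).sum()/np.maximum(a,b).sum()
x0=np.array([.565,-.032,0.]); b=minimize(cost,x0,method='Nelder-Mead',options=dict(initial_simplex=np.array([x0,x0+[.01,0,0],x0+[0,.01,0],x0+[0,0,.05]]),xatol=1e-5,fatol=1e-5))
print(b.x,b.fun,'rel to TCP',b.x[:2]-o['eef_pos'][:2])
im=r['color'][:,:,::-1].copy(); draw(im,r,place(P0,*b.x,z),obs=o); cv2.imwrite('pics/w3f.png',im)
```

```text
[ 0.5323 -0.0319  0.2501] [-0.87  0.52  1.09  2.   -0.56  0.97 -1.07] yaw -90.03 tz [-0. -0. -1.] t 9.6 [-0.  -1.6 -0.6]
[ 0.56352889 -0.02973869  0.00938594] 0.018039110903291578 rel to TCP [0.03119559 0.00216722]
```

View pics/w3f.png

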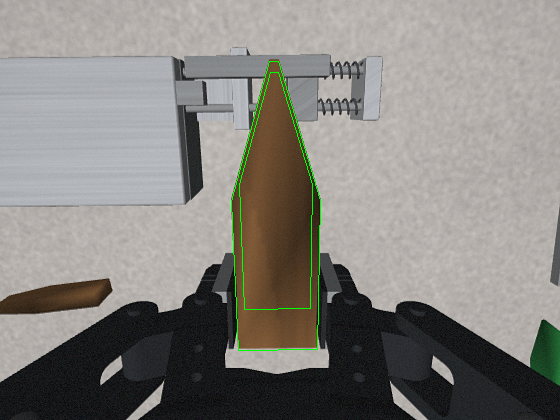

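Call:
apply_moves:
  moves:
    - [[-0.15,1.5,1],[0,0,0],-1]
    - [[-0.15,1.5,3],[0,0,0],-1]
    - [[-0.15,1.5,5],[0,0,0],-1]
    - [[-0.15,1.5,6.2],[0,0,0],-1]
    - [[-0.15,1.5,6.75],[0,0,0],-1]
    - [[-0.15,1.5,6.8],[0,0,0],-1]
    - [[-0.15,1.5,6.8],[0,0,0],-1]
    - [[-0.15,1.5,6.8],[0,0,0],-1]

```text
t: 10.7
eef_pos: [0.4955, -0.028, 0.0811]
tool_rot: [0.001, -0.707, 0.707, -0.001]
contact_force: [-0.2, -0.7, -0.1]
gripper_width: 0.355
```

Run:
```python
from ov import *
o,r=look('w4')
ov(r,o,(.5855,.1106,.0079),'w4o',(0,300,100,420),2.4)
```

```text
[ 0.4955 -0.028   0.0811] [-0.66  0.69  0.77  2.17 -0.86  0.62 -0.83] yaw -90.03 tz [ 0.002  0.    -1.   ] t 10.7 [-0.2 -0.7 -0.1]
```

View pics/w4o.png

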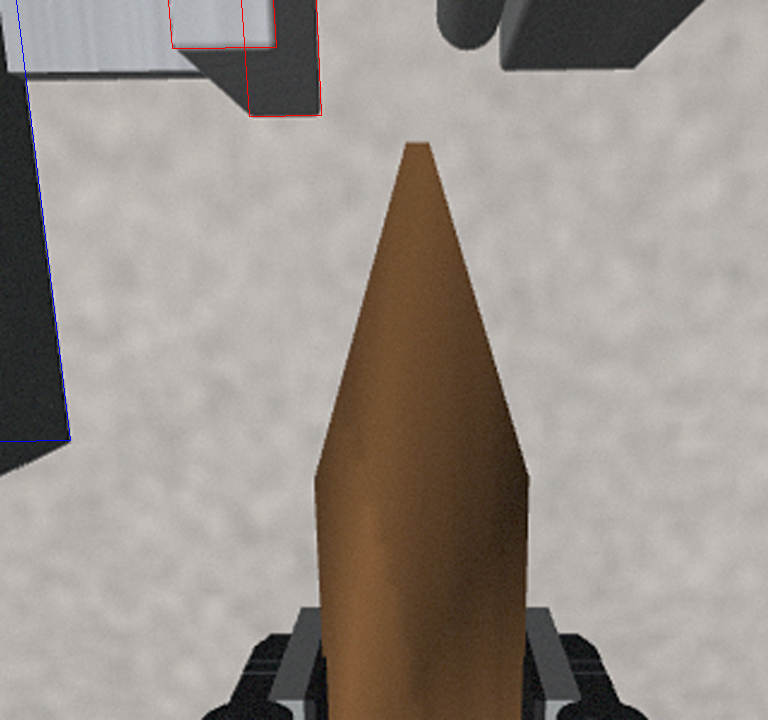

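Call:
apply_moves:
  moves:
    - [[0,-0.2,0.05],[0,0,0],-1]
    - [[0,-0.5,0.08],[0,0,0],-1]
    - [[0,-0.8,0.08],[0,0,0],-1]
    - [[0,-1.1,0.08],[0,0,0],-1]
    - [[0,-1.4,0.08],[0,0,0],-1]
    - [[0,-1.4,0.08],[0,0,0],-1]

```text
t: 11.5
eef_pos: [0.5271, -0.0282, 0.0783]
tool_rot: [-0.001, -0.707, 0.707, 0.003]
contact_force: [-13.5, 2.5, 19.4]
gripper_width: 0.354
```

Call:
apply_moves:
  moves:
    - [[0,0,-0.1],[0,0,0],-1]
    - [[0,-0.1,-0.1],[0,0,0],-1]
    - [[0,-0.3,-0.1],[0,0,0],-1]
    - [[0,-0.3,-0.1],[0,0,0],-1]

```text
t: 12.0
eef_pos: [0.5376, -0.0273, 0.0802]
tool_rot: [-0.0, 0.707, -0.707, -0.001]
contact_force: [-0.9, 3.3, -2.3]
gripper_width: 0.352
```

Call:
apply_moves:
  moves:
    - [[0,-0.2,0],[0,0,0],-1]
    - [[0,-0.4,0],[0,0,0],-1]
    - [[0,-0.6,0],[0,0,0],-1]
    - [[0,-0.8,0],[0,0,0],-1]
    - [[0,-0.8,0],[0,0,0],-1]

```text
t: 12.62
eef_pos: [0.5568, -0.027, 0.08]
tool_rot: [0.0, 0.707, -0.707, -0.001]
contact_force: [-3.2, 4.4, -2.0]
gripper_width: 0.353
```

Call:
apply_moves:
  moves:
    - [[0,-0.2,0],[0,0,0],-1]
    - [[0,-0.4,0],[0,0,0],-1]
    - [[0,-0.5,0],[0,0,0],-1]
    - [[0,-0.5,0],[0,0,0],-1]

```text
t: 13.12
eef_pos: [0.57, -0.0268, 0.0802]
tool_rot: [-0.0, 0.707, -0.707, -0.001]
contact_force: [-2.5, 5.7, -2.2]
gripper_width: 0.355
```

Run:
```python
from ov import *
o,r=look('w5')
A=dict(ASM); A['carr12']=rect(8,52,-183,-161,0,52)
ov(r,o,(.5855,.1106,.0079),'w5o',(0,300,100,420),2.4,A)
```

```text
[ 0.57   -0.0268  0.0802] [-0.62  0.78  0.77  1.99 -0.84  0.73 -0.89] yaw -89.97 tz [-0.001  0.002 -1.   ] t 13.125 [-2.5  5.7 -2.2]
```

View pics/w5o.png

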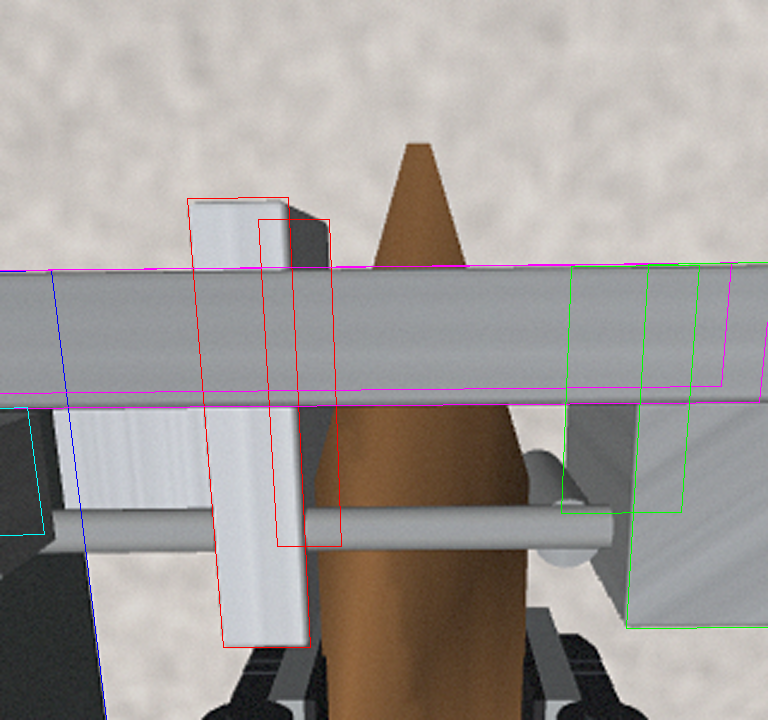

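Call:
apply_moves:
  moves:
    - [[0,0,0],[0,0,0],-0.1]
    - [[0,0,0],[0,0,0],-0.1]
    - [[0,0,0],[0,0,0],-0.05]
    - [[0,0,0],[0,0,0],-0.05]

```text
t: 13.68
eef_pos: [0.57, -0.0285, 0.0808]
tool_rot: [0.0, -0.707, 0.707, -0.0]
contact_force: [0.6, 0.3, 0.4]
gripper_width: 0.478
```

Call:
apply_moves:
  moves:
    - [[0,0,-1],[0,0,0],-0.05]
    - [[0,0,-3],[0,0,0],-0.05]
    - [[0,0,-4.8],[0,0,0],-0.05]
    - [[0,1,-4.8],[0,0,0],-1]
    - [[-1,2,-4.8],[0,0,0],-1]
    - [[-2.5,2.7,-4.8],[0,0,0],-1]
    - [[-3.3,2.7,-4.8],[0,0,0],-1]
    - [[-3.3,2.7,-4.8],[0,0,0],-1]
    - [[-3.3,2.7,-4.8],[0,0,0],-1]

```text
t: 14.8
eef_pos: [0.5025, 0.0534, 0.2008]
tool_rot: [-0.0, -0.707, 0.708, -0.0]
contact_force: [1.2, -0.1, 0.1]
gripper_width: 0.001
```

Run:
```python
from ov import *
o,r=look('w6')
A=dict(ASM); A['carr12']=rect(8,52,-183,-161,0,52)
ov(r,o,(.5855,.1106,.0079),'w6o',(0,420,0,560),1.4,A)
r=read_camera('side'); ov(r,None,(.5855,.1106,.0079),'s6o',(160,340,180,300),4,A)
```

```text
[0.5025 0.0534 0.2008] [-1.02  0.54  1.04  2.1  -0.63  0.85 -1.17] yaw -90.09 tz [ 0.    -0.001 -1.   ] t 14.8 [ 1.2 -0.1  0.1]
```

View pics/w6o.png

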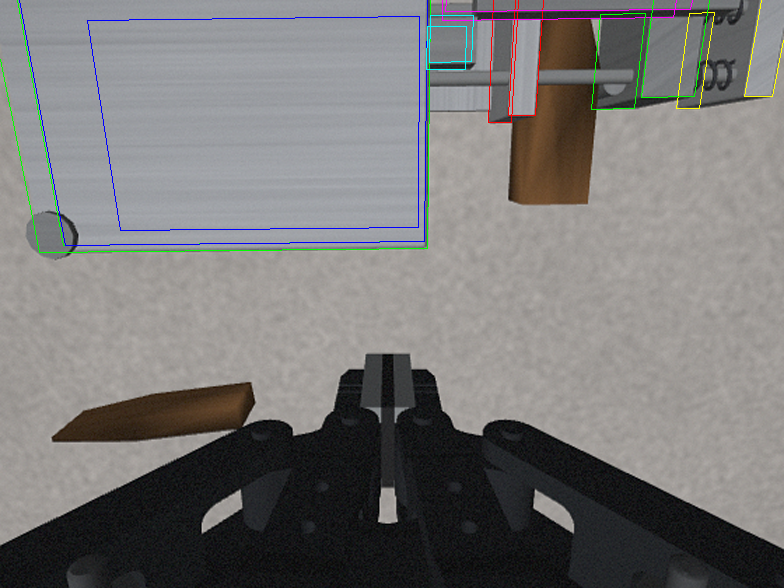

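View pics/s6o.png

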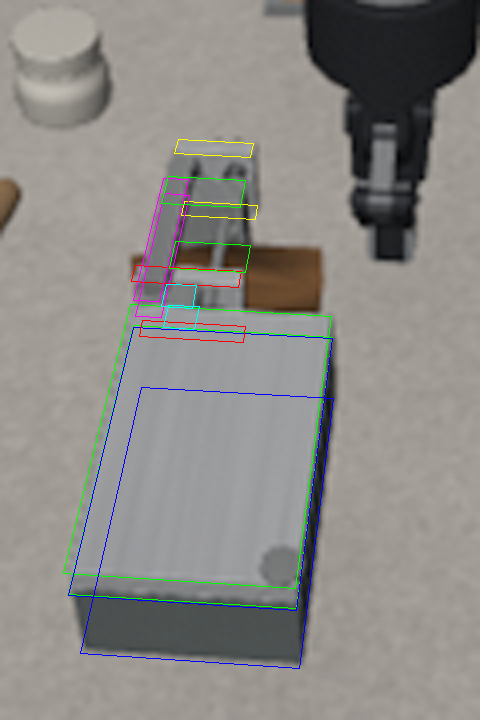

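Run:
```python
from h import *
b=np.array([.5855,.109,.0079]); pin=place(np.array([[-.044,.084,0]]),*b)[0,:2]
o=get_obs(); p0=o['eef_pos'][:2]
for f in [-.15,0,.15,.3,.45,.6,.75,.9,1.05,1.2,1.35,1.5,1.65,1.75,1.85,1.9]:
    d=.011*abs(np.cos(f))+.0145*abs(np.sin(f)); a=f+b[2]
    v=np.array([-.008-d,-.142]); w=pin+[np.cos(a)*v[0]-np.sin(a)*v[1],np.sin(a)*v[0]+np.cos(a)*v[1]]
    print(f,np.round(w,4),'row',round(-(w[1]-p0[1])/.025,2),round(-(w[0]-p0[0])/.025,2))
```

```text
-0.15 [0.4999 0.0551] row -0.08 0.11
0 [0.523  0.0505] row 0.1 -0.82
0.15 [0.5424 0.0491] row 0.16 -1.59
0.3 [0.5622 0.0504] row 0.1 -2.38
0.45 [0.5819 0.0546] row -0.06 -3.17
0.6 [0.6012 0.0617] row -0.34 -3.95
0.75 [0.6196 0.0717] row -0.75 -4.68
0.9 [0.6366 0.0846] row -1.26 -5.36
1.05 [0.6518 0.1003] row -1.89 -5.97
1.2 [0.6645 0.1184] row -2.61 -6.48
1.35 [0.6744 0.1386] row -3.42 -6.88
1.5 [0.6811 0.1605] row -4.3 -7.14
1.65 [0.6843 0.1818] row -5.15 -7.27
1.75 [0.6849 0.1953] row -5.69 -7.29
1.85 [0.6841 0.2089] row -6.23 -7.26
1.9 [0.6832 0.2158] row -6.51 -7.23
```

Call:
apply_moves:
  moves:
    - [[0,0.1,1.5],[0,0,0],-1]
    - [[0,0.1,2.7],[0,0,0],-1]
    - [[0,0.1,2.95],[0,0,0],-1]
    - [[0,0.1,2.95],[0,0,0],-1]
    - [[0.1,-0.4,2.95],[0,0,0],-1]
    - [[0.1,-0.8,2.95],[0,0,0],-1]
    - [[0.15,-1.2,2.95],[0,0,0],-1]
    - [[0.15,-1.6,2.95],[0,0,0],-1]
    - [[0.1,-2,2.95],[0,0,0],-1]
    - [[0.1,-2.4,2.95],[0,0,0],-1]
    - [[0,-2.8,2.95],[0,0,0],-1]
    - [[-0.05,-3.2,2.95],[0,0,0],-1]

```text
t: 16.4
eef_pos: [0.583, 0.0559, 0.1268]
tool_rot: [-0.0, -0.707, 0.707, 0.0]
contact_force: [-0.8, -0.9, 1.0]
gripper_width: -0.004
```

Run:
```python
from ov import *
o,r=look('w7'); save('scene','sc7')
```

```text
[0.583  0.0559 0.1268] [-0.81  0.74  0.86  1.95 -0.77  0.82 -1.09] yaw -90.02 tz [-0.  0. -1.] t 16.4 [-0.8 -0.9  1. ]
```

View pics/sc7.png

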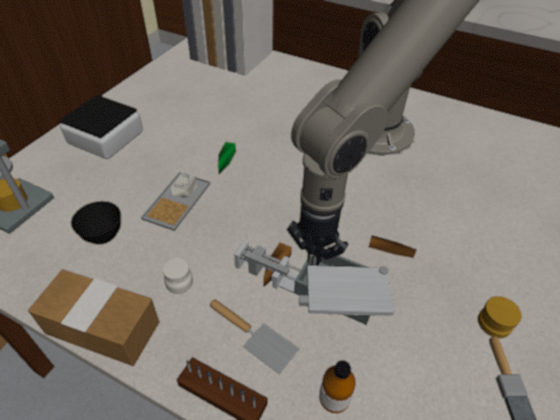

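The lid is rotating cleanly, about 0.45 rad so far, with its edge at about (265,320). I'll keep pushing along the arc.

Call:
apply_moves:
  moves:
    - [[-0.15,-0.4,0],[0,0,0],-1]
    - [[-0.3,-0.8,0],[0,0,0],-1]
    - [[-0.5,-1.15,0],[0,0,0],-1]
    - [[-0.7,-1.5,0],[0,0,0],-1]
    - [[-0.95,-1.85,0],[0,0,0],-1]
    - [[-1.2,-2.2,0],[0,0,0],-1]
    - [[-1.5,-2.5,0],[0,0,0],-1]
    - [[-1.85,-2.8,0],[0,0,0],-1]
    - [[-2.2,-3.05,0],[0,0,0],-1]
    - [[-2.55,-3.3,0],[0,0,0],-1]
    - [[-2.95,-3.5,0],[0,0,0],-1]
    - [[-3.35,-3.7,0],[0,0,0],-1]
    - [[-3.8,-3.85,0],[0,0,0],-1]
    - [[-4.25,-3.95,0],[0,0,0],-1]
    - [[-4.65,-4.05,0],[0,0,0],-1]
    - [[-5.05,-4.1,0],[0,0,0],-1]
    - [[-5.4,-4.1,0],[0,0,0],-1]
    - [[-5.7,-4.1,0],[0,0,0],-1]
    - [[-6,-4.1,0],[0,0,0],-1]
    - [[-6.15,-4.1,0],[0,0,0],-1]

```text
t: 19.0
eef_pos: [0.685, 0.21, 0.1269]
tool_rot: [0.0, -0.707, 0.707, 0.0]
contact_force: [-0.5, -1.4, 1.1]
gripper_width: 0.002
```

Run:
```python
from ov import *
o,r=look('w8'); save('scene','sc8')
```

```text
[0.685  0.21   0.1269] [-0.9   0.91  0.85  1.61 -0.78  1.   -1.36] yaw -90.01 tz [ 0.  0. -1.] t 19.0 [-0.5 -1.4  1.1]
```

View pics/sc8.png

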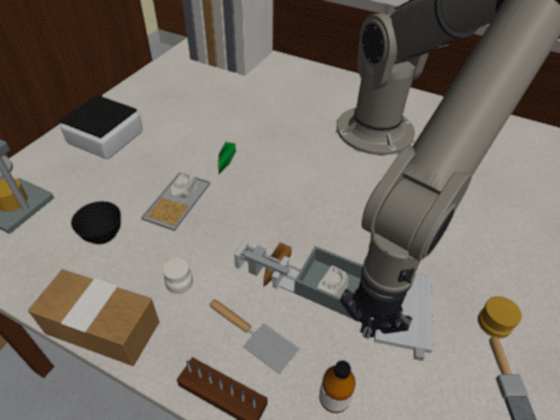

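View pics/w8.png

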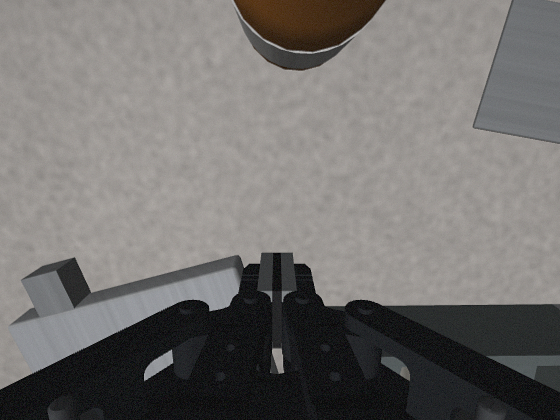

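Call:
apply_moves:
  moves:
    - [[-0.15,0,0],[0,0,0],-1]
    - [[-0.25,0,0],[0,0,0],-1]
    - [[0.2,0,0],[0,0,0],-1]
    - [[0.8,0,0],[0,0,0],-1]
    - [[0.8,0,-1.5],[0,0,0],-1]
    - [[0.8,0,-3.5],[0,0,0],-1]
    - [[1.5,1,-5.2],[0,0,0],0]
    - [[3,3,-5.7],[0,0,0],1]
    - [[4,4,-5.7],[0,0,0],1]
    - [[4,4,-5.7],[0,0,0],1]
    - [[4,4,-5.7],[0,0,0],1]

```text
t: 20.48
eef_pos: [0.5852, 0.1091, 0.2695]
tool_rot: [0.0, -0.707, 0.708, 0.0]
contact_force: [-0.3, -0.5, -0.2]
gripper_width: 0.998
```

Run:
```python
from ov import *
o,r=look('w9'); save('scene','sc9')
import pickle; pickle.dump((o,r),open('/tmp/w9.pkl','wb'))
for d in silhouettes('wrist','cast')[:3]:
    print(d['conf'],d['pixel'],d['mask'].sum(),ray(r,d['pixel'],.03,o))
    im=r['color'][:,:,::-1].copy(); im[d['mask'],2]=255
    cv2.imwrite(f"pics/w9m.png",im); break
```

```text
[0.5852 0.1091 0.2695] [-1.02  0.59  1.05  1.83 -0.58  1.07 -1.32] yaw -90.07 tz [ 0.     0.001 -1.   ] t 20.475 [-0.3 -0.5 -0.2]
0.73 [189.7, 282.5] 3330 [0.58674018 0.10578324 0.03      ]
```

View pics/w9.png

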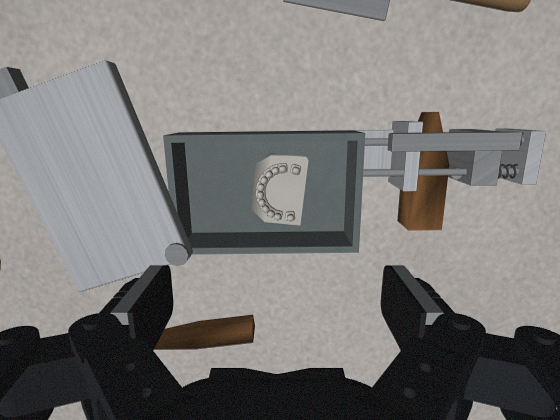

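View pics/sc9.png

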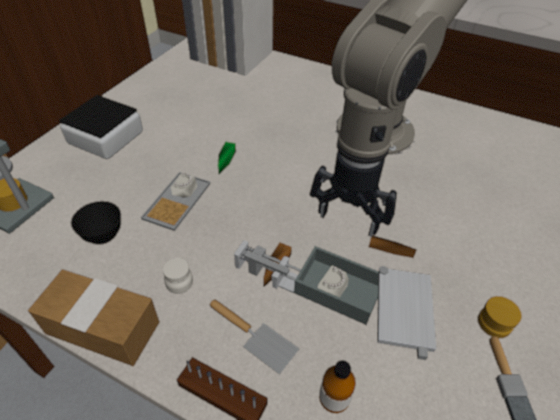

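Run:
```python
from ov import *
import pickle; o,r=pickle.load(open('/tmp/w9.pkl','rb'))
read_camera('wrist'); d=silhouettes('wrist','cast')[0]; m=d['mask'].astype(float)
p,f=fit(CAST,(.587,.106,1.5),[(r,m,o)],.006); print(np.round(p,4),np.degrees(p[2]),f)
ov(r,o,p,'w9c',(120,260,150,370),3.6,{'c':CAST+[0,0,.006]})
b=(.5855,.1106,.0079)
ov(r,o,b,'w9b',(100,260,150,560),1.9,{k:ASM[k] for k in ['box','fence','post']})
c,s=np.cos(p[2]),np.sin(p[2]); print('box rel',p[:2]-np.array(b[:2]))
```

```text
[0.587 0.106 1.5  ] 85.94366926962348 1.0
box rel [ 0.0015 -0.0046]
```

View pics/w9c.png

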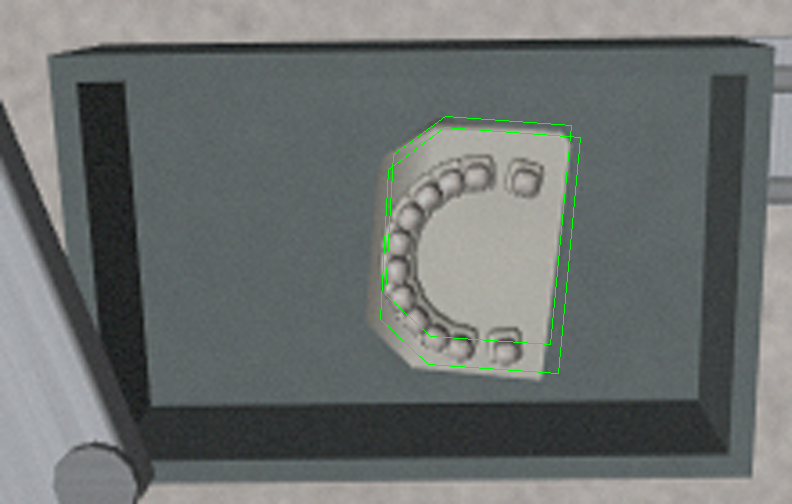

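View pics/w9b.png

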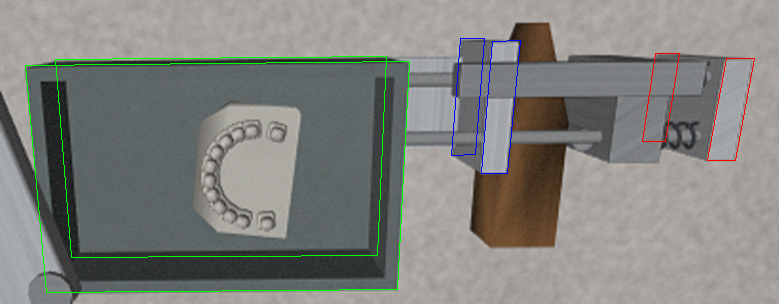

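Run:
```python
from ov import *
import pickle; o,r=pickle.load(open('/tmp/w9.pkl','rb'))
from scipy.optimize import least_squares
C=[((-23,-30,32),(572,131)),((-23,30,32),(543,380)),((-10,-30,32),None)]
C=C[:2]
P=np.array([c[0] for c in C])/1e3; U=np.array([[(c[1][1]+.5)/3.6-.5+120,(c[1][0]+.5)/3.6-.5+150] for c in C])
s=least_squares(lambda p:(proj(r,place(P,*p),o)-U).ravel(),(.587,.106,1.5)); print(np.round(s.x,4),np.degrees(s.x[2]),np.round(s.fun,2))
ov(r,o,s.x,'w9d',(120,260,150,370),3.6,{'c':CAST+[0,0,.006]})
for i in range(2):
    read_camera('wrist')
    for d in silhouettes('wrist','cast')[:3]: print(d['conf'],d['pixel'],d['mask'].sum())
    read_camera('wrist')
    for d in silhouettes('wrist','other_cast')[:3]: 
        print('o',d['conf'],d['pixel'],d['mask'].sum())
        if 2800<d['mask'].sum()<4500: print(fit(CAST,s.x,[(r,d['mask'].astype(float),o)],.006))
```

```text
[0.5878 0.1091 1.4748] 84.50059355272718 [ 1.76 -0.17 -1.95  0.18]
0.89 [186.6, 282.3] 3397
0.65 [188.4, 281.0] 3444
o 0.27 [145.6, 471.1] 4274
(array([0.58783312, 0.10914001, 1.47481358]), np.float64(1.0))
```

View pics/w9d.png

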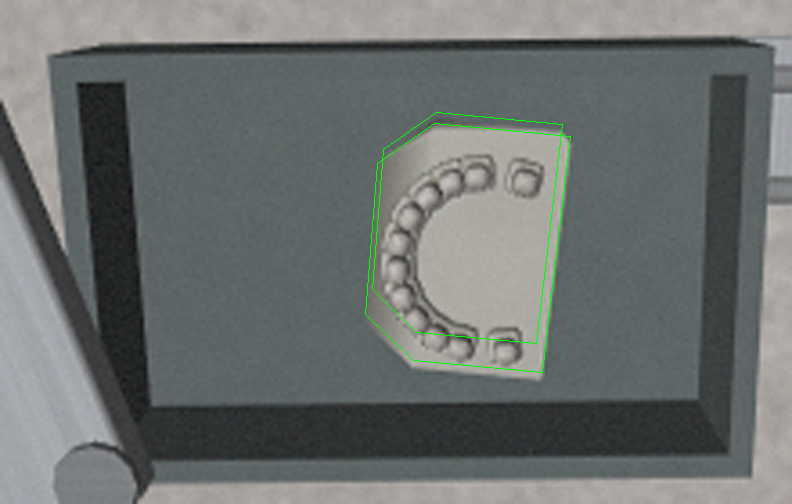

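Call:
apply_moves:
  moves:
    - [[0.1,-0.1,2],[0,0,0.55],0.5]
    - [[0.1,-0.1,4],[0,0,0.55],0.5]
    - [[0.1,-0.1,5.5],[0,0,0.55],0.5]
    - [[0.1,-0.1,6.5],[0,0,0.55],0.5]
    - [[0.1,-0.1,7.2],[0,0,0.55],0.5]
    - [[0.1,-0.1,7.65],[0,0,0.55],0.5]
    - [[0.1,-0.1,7.65],[0,0,0.55],0.5]
    - [[0.1,-0.1,7.65],[0,0,0.55],-1]
    - [[0.1,-0.1,7.65],[0,0,0.55],-1]
    - [[0.1,-0.1,7.65],[0,0,0.55],-1]
    - [[0.1,-0.1,7.65],[0,0,0.55],-1]
    - [[0.1,-0.1,7.65],[0,0,0.55],-1]
  force: 40

```text
t: 22.62
eef_pos: [0.5881, 0.1069, 0.0792]
tool_rot: [0.001, -0.672, 0.74, -0.0]
contact_force: [-0.8, 1.3, 6.4]
gripper_width: 0.53
```

Run:
```python
from ov import *
o,r=look('w10')
```

```text
[0.5881 0.1069 0.0792] [-0.85  0.82  0.81  1.93 -0.86  0.77 -1.21] yaw -95.54 tz [ 0.002  0.001 -1.   ] t 22.625 [-0.8  1.3  6.4]
```

View pics/w10.png

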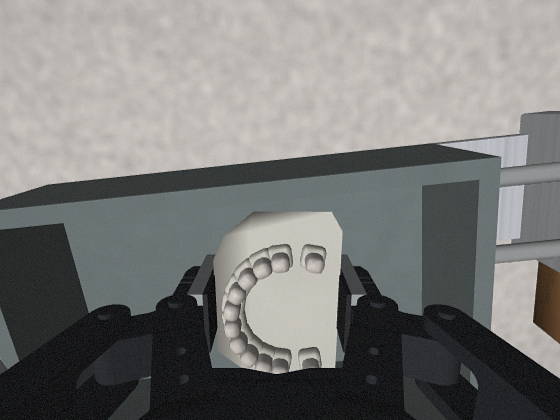

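Call:
apply_moves:
  moves:
    - [[0,0,-0.4],[0,0,0],-1]
    - [[0,0,-1.2],[0,0,0],-1]
    - [[0,0,-2.2],[0,0,0],-1]
    - [[0,0,-3.5],[0,0,0],-1]
    - [[0.3,0,-4.8],[0,0,0],-1]
    - [[1.2,0,-6],[0,0,0],-1]
    - [[2.5,0.1,-6.8],[0,0,-0.2],-1]
    - [[4,0.2,-6.85],[0,0,-0.4],-1]
    - [[5.7,0.3,-6.85],[0,0,-0.6],-1]
    - [[7.4,0.4,-6.85],[0,0,-0.8],-1]
    - [[9.1,0.5,-6.85],[0,0,-1],-1]
    - [[10.8,0.6,-6.85],[0,0,-1.05],-1]
    - [[12.5,0.6,-6.85],[0,0,-1.05],-1]
    - [[14.2,0.6,-6.85],[0,0,-1.05],-1]
    - [[15.8,0.6,-6.85],[0,0,-1.05],-1]
    - [[17.1,0.6,-6.85],[0,0,-1.05],-1]
    - [[18,0.6,-6.85],[0,0,-1.05],-1]
    - [[18,0.6,-6.85],[0,0,-1.05],-1]
    - [[18,0.6,-6.85],[0,0,-1.05],-1]

```text
t: 25.05
eef_pos: [0.5292, -0.3387, 0.2497]
tool_rot: [-0.0, 0.737, -0.676, -0.0]
contact_force: [0.8, 0.6, -0.8]
gripper_width: 0.53
```

Run:
```python
from ov import *
o,r=look('w11')
import pickle; pickle.dump((o,r),open('/tmp/w11.pkl','wb'))
ov(r,o,(.5333,-.3442,.0866),'w11o',(0,420,0,560),1.4,{'t':TRAY,'p':PAD+[.043,0,0]})
for d in silhouettes('wrist','pad')[:3]: print(d['conf'],d['pixel'],d['mask'].sum(),ray(r,d['pixel'],.007,o))
```

```text
[ 0.5292 -0.3387  0.2497] [-0.16  0.62  0.93  1.77 -0.57  1.04 -0.51] yaw -85.01 tz [ 0.     0.001 -1.   ] t 25.05 [ 0.8  0.6 -0.8]
0.64 [141.4, 281.3] 7250 [ 0.57333424 -0.33710094  0.007     ]
0.15 [65.6, 4.9] 743 [ 0.61516867 -0.10356821  0.007     ]
```

View pics/w11o.png

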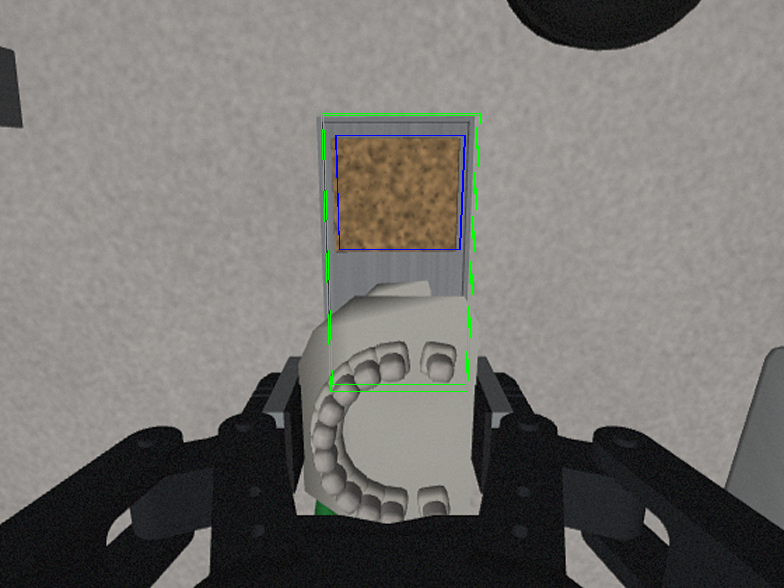

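Run:
```python
from ov import *
import pickle; o,r=pickle.load(open('/tmp/w11.pkl','rb'))
z=.2497-.0472
for px in [(297,470),(514,477),(297,345),(330,312),(490,305)]: print(ray(r,np.array(px)/1.4,z,o)-o['eef_pos'])
to_move([.574,-.340,.0805],np.radians(-85))
```

```text
[ 0.03657346 -0.01553869 -0.04724534]
[-0.02631523 -0.02581095 -0.04724534]
[ 0.0339095   0.0152623  -0.04724534]
[ 0.0245638   0.02300287 -0.04724534]
[-0.02261897  0.02280358 -0.04724534]
pos [0.574, -0.34, 0.0805] row [0.24, -1.76, 6.76] [-0.0, 0.01, 0.01]
```

Call:
apply_moves:
  moves:
    - [[0.1,-0.6,0.5],[0,0,0],-1]
    - [[0.24,-1.6,1.2],[0,0,0],-1]
    - [[0.24,-1.6,2.5],[0,0,0],-1]
    - [[0.24,-1.6,4],[0,0,0],-1]
    - [[0.24,-1.6,5.3],[0,0,0],-1]
    - [[0.24,-1.6,6.2],[0,0,0],-1]
    - [[0.24,-1.6,6.5],[0,0,0],-1]
    - [[0.24,-1.6,6.6],[0,0,0],-1]
    - [[0.24,-1.6,6.6],[0,0,0],-1]

```text
t: 26.28
eef_pos: [0.57, -0.3425, 0.0853]
tool_rot: [-0.0, 0.737, -0.676, 0.001]
contact_force: [-0.5, 0.4, -1.2]
gripper_width: 0.53
```

Call:
apply_moves:
  moves:
    - [[-0.05,0,0.06],[0,0,0],-1]
    - [[-0.05,0,0.12],[0,0,0],-1]
    - [[-0.05,0,0.16],[0,0,0],-1]
    - [[-0.05,0,0.16],[0,0,0],-1]

```text
t: 26.78
eef_pos: [0.5693, -0.3408, 0.0803]
tool_rot: [-0.0, 0.737, -0.676, -0.0]
contact_force: [0.2, -0.6, -1.1]
gripper_width: 0.533
```

Call:
apply_moves:
  moves:
    - [[0,0,0.03],[0,0,0],-1]
    - [[0,0,0.06],[0,0,0],-1]
    - [[0,0,0.06],[0,0,0],-1]

```text
t: 27.15
eef_pos: [0.5693, -0.341, 0.0802]
tool_rot: [-0.0, 0.737, -0.676, -0.0]
contact_force: [-2.7, 3.6, 10.3]
gripper_width: 0.528
```

Run:
```python
from ov import *
o,r=look('w12'); s=read_camera('side'); cv2.imwrite('pics/s12.png',cv2.resize(s['color'][100:220,200:360],None,fx=4,fy=4,interpolation=cv2.INTER_CUBIC)[:,:,::-1])
```

```text
[ 0.5693 -0.341   0.0802] [-0.04  0.86  0.73  1.76 -0.76  0.83 -0.42] yaw -85.05 tz [ 0.     0.001 -1.   ] t 27.15 [-2.7  3.6 10.3]
```

View pics/w12.png

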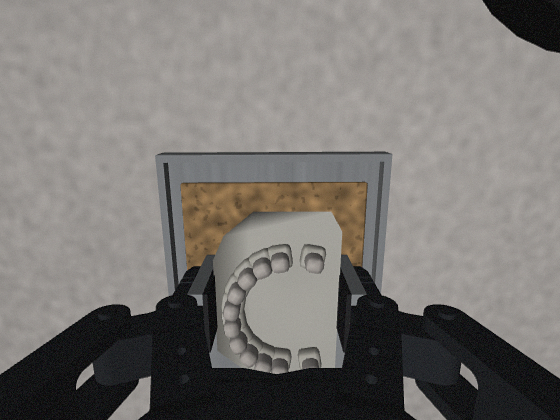

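View pics/s12.png

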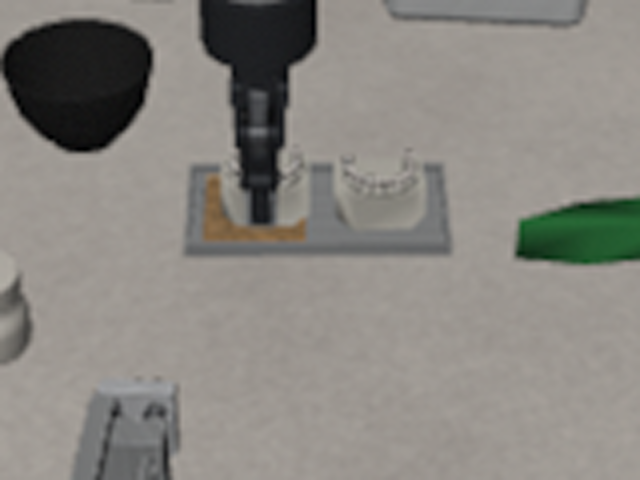

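Run:
```python
from ov import *
o=get_obs(); r=read_camera('wrist')
print('pad far L,R',ray(r,(184,182),.007,o),ray(r,(183,366),.007,o))
print('cast far back corner',ray(r,(212,334),.033,o),ray(r,(212,258),.033,o))
print('cast sides', ray(r,(240,341),.033,o),ray(r,(250,216),.033,o))
```

```text
pad far L,R [ 0.60555064 -0.29666723  0.007     ] [ 0.6124823  -0.37244017  0.007     ]
cast far back corner [ 0.60592016 -0.35586679  0.033     ] [ 0.60366759 -0.32966347  0.033     ]
cast sides [ 0.5959143  -0.35966096  0.033     ] [ 0.58833149 -0.31573954  0.033     ]
```

Call:
apply_moves:
  moves:
    - [[0,0,-0.04],[0,0,0],-1]
    - [[0,0,-0.04],[0,0,0],0.15]
    - [[0,0,-0.04],[0,0,0],0.3]
    - [[0,0,-0.04],[0,0,0],0.4]
    - [[0,0,-0.04],[0,0,0],0.4]
    - [[0,0,-0.04],[0,0,0],0.4]
    - [[0,0,-0.5],[0,0,0],0.4]
    - [[0,0,-1.5],[0,0,0],0.4]
    - [[0,0,-3],[0,0,0],0.4]
    - [[0,0.8,-5],[0,0,0],0.4]
    - [[0,1.6,-6.8],[0,0,0],0.4]
    - [[0,1.6,-6.8],[0,0,0],0.4]
    - [[0,1.6,-6.8],[0,0,0],0.4]

```text
t: 28.92
eef_pos: [0.5298, -0.344, 0.2497]
tool_rot: [-0.001, 0.737, -0.676, 0.0]
contact_force: [-0.9, 0.4, 0.1]
gripper_width: 0.7
```

Run:
```python
from ov import *
from scipy.optimize import least_squares
o,r=look('w13'); save('scene','sc13')
s=read_camera('side'); cv2.imwrite('pics/s13.png',cv2.resize(s['color'][100:350,170:370],None,fx=2.4*1.2,fy=2.4*1.2,interpolation=cv2.INTER_CUBIC)[:,:,::-1][:600])
```

```text
[ 0.5298 -0.344   0.2497] [-0.15  0.63  0.92  1.76 -0.57  1.05 -0.5 ] yaw -85.02 tz [ 0.002  0.    -1.   ] t 28.925 [-0.9  0.4  0.1]
```

View pics/w13.png

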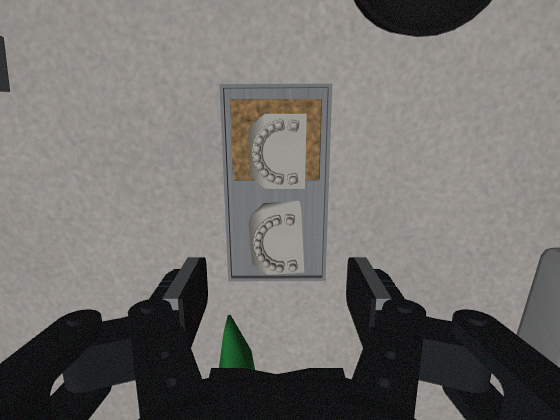

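View pics/sc13.png

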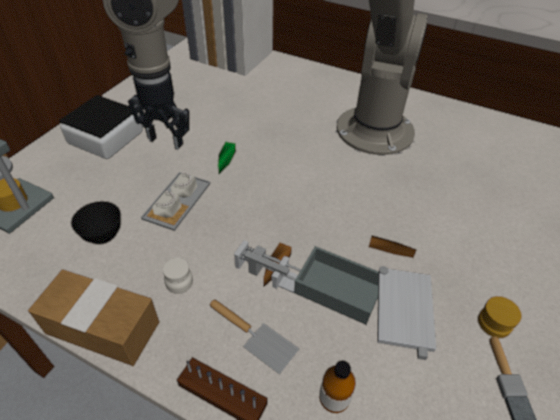

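View pics/s13.png

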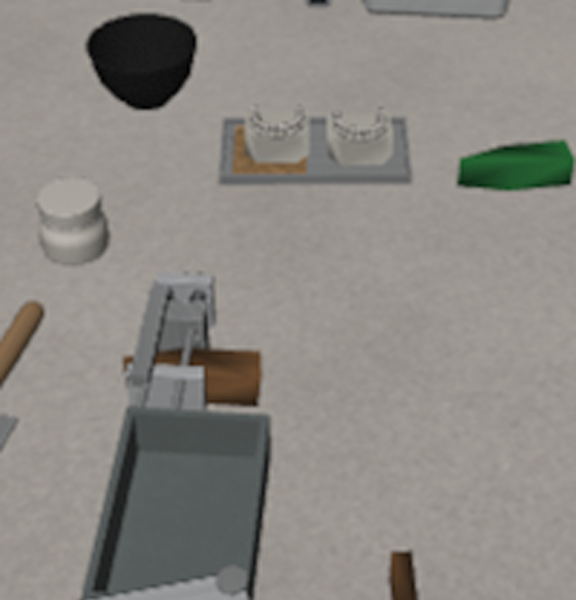

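Run:
```python
from ov import *
from scipy.optimize import least_squares
o=get_obs(); r=read_camera('wrist')
def ft(C,x0):
    P=np.array([c[0] for c in C])/1e3; U=np.array([c[1] for c in C],float)
    s=least_squares(lambda p:(proj(r,place(P,*p),o)-U).ravel(),x0); return s.x,s.fun
# pad corners (row,col)
pad=ft([((35,39,7),(98,231)),((35,-39,7),(99,321)),((-35,39,7),(181,233)),((-35,-39,7),(181,320))],(.575,-.34,.085))
cast=ft([((-23,-30,33),(114,306)),((-23,30,33),(189,304))],(.575,-.34,1.6))
print(pad,cast,np.hypot(*(pad[0][:2]-cast[0][:2])))
S=3.2;im=cv2.resize(r['color'][75:255,190:370],None,fx=S,fy=S,interpolation=cv2.INTER_CUBIC)[:,:,::-1].copy()
draw(im,r,place(PAD,*pad[0]),(255,0,0),o,S,(75,190)); draw(im,r,place(CAST+[0,0,.007],*cast[0]),(0,255,0),o,S,(75,190)); cv2.imwrite('pics/w14.png',im)
```

```text
(array([ 0.57349635, -0.3374437 ,  0.08596041]), array([ 0.76041724, -1.04958216, -0.18182537,  1.56516142, -0.3098123 ,
       -0.31850401, -0.24175524, -0.23025666])) (array([ 0.56653622, -0.33816994,  1.65231601]), array([-0.14500824,  0.00076236,  0.16253546, -0.00083658])) 0.006997908144960926
```

View pics/w14.png

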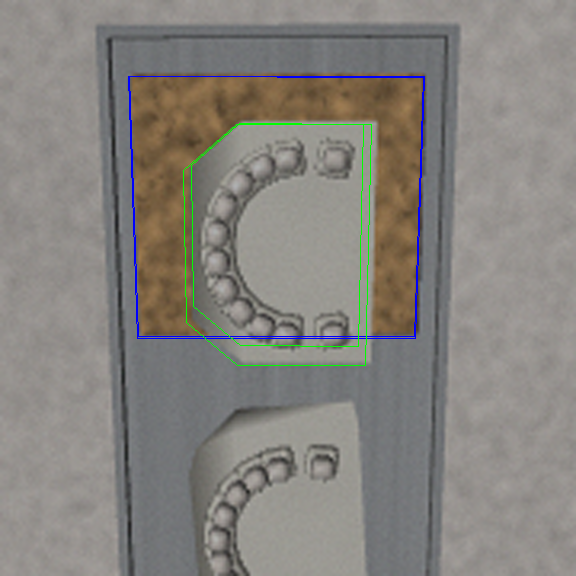

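Run:
```python
from ov import *
s=read_camera('side')
A={k:ASM[k] for k in['fence','post']}; A['carr12']=rect(8,52,-183,-161,0,52)
ov(s,None,(.5855,.108,.0079),'s15',(180,360,180,300),4,A)
a=1.9; c,sn=np.cos(a),np.sin(a); pin=np.array([-.044,.084])
L=LID.copy(); L[:,:2]=(LID[:,:2]-pin)@np.array([[c,sn],[-sn,c]])+pin
r=read_camera('scene'); ov(r,None,(.5855,.108,.0079),'sc15',(230,370,220,450),3.4,{'L':L,**A})
```

```text
(no output)
```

View pics/sc15.png

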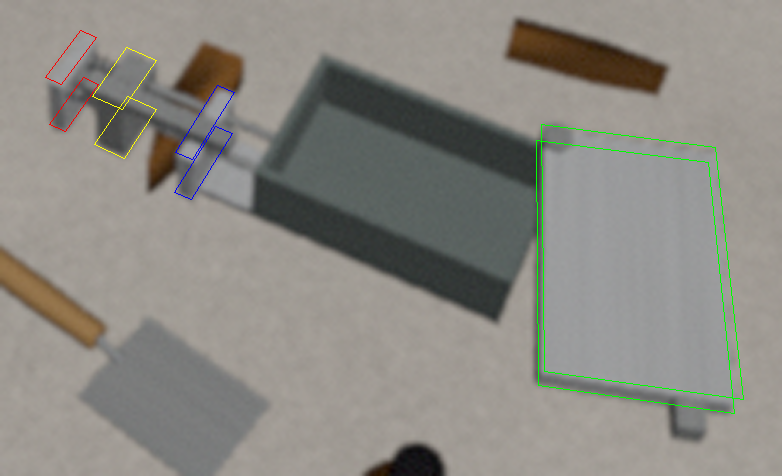

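View pics/s15.png

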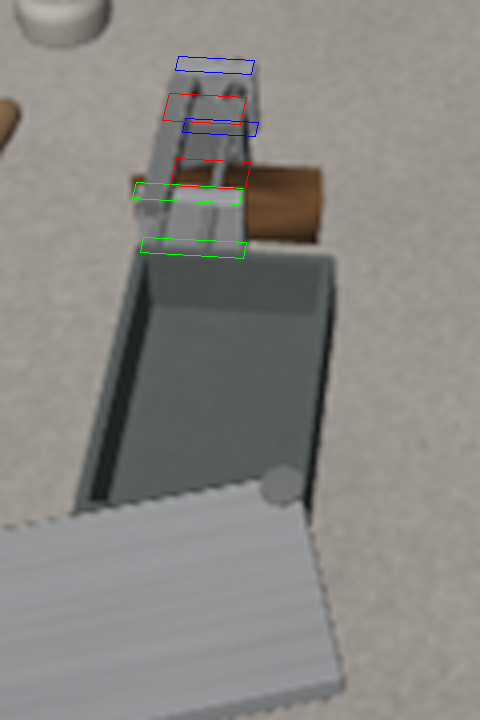

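The lid matches the model at 1.9 rad, and the catch carriage matches about 12 mm pushed back with the wedge in place. The cast stands on the pad and the gripper is clear of everything, so I'm handing in.

```bash
python3 -c "
from station import *
print(hand_in()); print(get_obs()['t'])"
```

```text
the job is handed in; nothing more can be done
None
the job is handed in; nothing more can be done
```

The job is done and handed in at about 29 s, but no verdict was reported. The thick wedge is pushed in and holds the catch back by itself. The lid is swung fully open, and the stone cast is on the empty cork pad.

My last checks before handing in showed:
- **Catch:** the carriage in the scene and side pictures lines up with about 12 mm pushed back. In the last gripped view, before release, the wedge's full-width part was about 7 mm past the roller.
- **Lid:** its outline in the scene picture matches a drawn model at 1.9 rad, its stop.
- **Cast:** it stands upright, but not quite central. The wrist and side pictures put it about 6–7 mm from the pad's middle, on the robot's side. An earlier estimate, with the cast still gripped, had put it only 1–2 mm off. I left it because the limit is 15 mm.
- **Other cast:** it looks unmoved, and nothing went near it. I did not measure its position.
- **Robot:** the gripper was raised clear, with no contact force beyond sensor noise.

Two other readings disagreed with what I expected. The wrist camera read about 2 mm off sideways from the other cameras, so I placed the wedge by relative positions. While going in, the wedge briefly pressed on the table with about 19 N, so I raised it 2 mm and went on.

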